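# Dial open the locked tilt-out tea bin

### The job

Unlock the tea bin with the dial on its top: turn the pointer left (anticlockwise from above) to the third mark left of the red zero and pause, then right to the second mark right of zero and pause, never running on to the next mark; then, turning left again, press the dial down gently and feel along between zero and the third mark left for the place where it drops in, and push it fully home. Then pull the bin's handle to tilt the bin well open, let go, and leave the jug, teacup, strainer and stopper where they stand.

Things in the scene. Friction and masses are not known exactly. Their poses are not given: they have to be found in the camera images.
- lockbox: White plastic bin unit fixed to the counter, 180 mm deep (its x), 240 mm wide (its y), 150 mm high. Origin: centre of its underside. Its x axis points from its front (orange bin panel with handle) to its back, its y axis to the left as seen from the front. The dial's vertical axis is at x = +15 mm, y = 0.
- zero_mark (a point): Inner end of the red zero mark on the unit's flat top, 44 mm from the dial's axis along the unit's +x (far side). Shorter black marks stand every 15 degrees (0.2618 rad) round the dial; they are counted from zero: first, second, third to the left (+y) and to the right (-y).
- dial_grip (a point): Point on the dial's axis, 180 mm above the counter while the dial is out. Black disc 80 mm across, upper face 14 mm below this point; on it a steel bar grip 50 mm long, 14 mm wide, its top 12 mm above this point. The point's x axis runs along the bar to the end with the red pointer and turns with the dial. Grip across the 14 mm.
- dial (a joint): Dial angle in rad: 0 with the pointer at the red zero mark, positive to the left (anticlockwise seen from above), one mark = 0.2618. End stops at +-1.2. Friction 0.06 N m, stays where it is left. It starts within about 0.35 of zero.
- press (a joint): How far the dial is pushed down, m: 0 out, 0.008 home (bin unlocked). Friction 3.5 N, no spring. 1.5 mm down a pin under it meets a hidden sprung plate, except at the plate's gate, where it drops through. The gate lies between zero and the third mark left (0.03 to 0.76 rad), differs each time, is about 0.1 rad wide, and is felt only: the resistance gives way and the dial then no longer turns freely.
- seat (a joint): How far the hidden sprung plate is pushed down, in m: 7 N per mm, above the 3.5 N of friction. Over 0.003 (about 21 N on the plate, 25 N on the dial) damages the lock.
- bin (a joint): Tilt of the bin in rad: 0 closed, 0.5 fully open. Hinged along the lower front edge of the unit (x = -90 mm, 12 mm above the counter), its top tilts out to the front. Blocked until the dial is fully home; then moves against friction (about 5 N at the handle) and stays where it is left.
- bin_handle (a point): Middle of the bin's bar handle: a horizontal round blue bar 10 mm thick and 100 mm long along the unit's y, 45 mm in front of the orange panel and 132 mm above the counter when closed (120 mm above the hinge); the panel's top edge is 12 mm above the bar. Take it from above, one finger on either side.
- jug: Clear plastic jug with white lid and blue latch, 104 mm across, 205 mm high, handle to its +x. Origin: centre of its underside. Leave alone.
- teacup: Blue ceramic teacup, 76 mm across, 62 mm high. Origin: centre of its underside. Leave alone.
- strainer: Small steel strainer bowl, 72 mm across, 28 mm high, with a rod handle reaching 115 mm along its +x. Origin: centre of its underside. Leave alone.
- stopper: Red silicone stopper, 48 mm across, 42 mm high. Origin: centre of its underside. Leave alone.

How it is judged (in metres and radians):
On the way, in this order (a step that is already met when the one before it is completed fails the run):
1. pointer stopped at the third mark left of zero (value of joint dial between 0.6854 and 0.8854 rad and velocity of joint dial between -0.15 and 0.15 rad/s), for 0.3 s.
2. pointer stopped at the second mark right of zero (value of joint dial between -0.6236 and -0.4236 rad and velocity of joint dial between -0.15 and 0.15 rad/s), for 0.3 s.
3. dial pushed fully home through the gate between zero and the third mark left (value of joint press above 0.0068 m and value of joint dial between -0.1 and 0.95 rad), for 0.2 s.
4. bin tilted open (value of joint bin above 0.25 rad), for 0.2 s.
At the end, for the whole second after the job is handed in: The dial is fully home (at least 6.8 of its 8 mm), the bin stands still, tilted at least 0.25 rad open, and the four bystanders are at rest within 30 mm of where they stood and upright (value of joint press above 0.0068 m and value of joint bin above 0.25 rad and velocity of joint bin between -0.05 and 0.05 rad/s and linear speed of each of jug, teacup, strainer, stopper below 0.02 m/s); the robot touches nothing.
It fails at once if the pointer ran on to the next mark (0.22 rad or more past the third mark left or the second mark right) (value of joint dial above 1.0054 rad or value of joint dial below -0.7436 rad).
It fails at once if the dial was pressed down too hard beside the gate: the sprung plate pushed in over 3 mm (value of joint seat above 0.003 m).
It fails at once if the bin was forced while still locked (value of joint press below 0.006 m and value of joint bin above 0.06 rad).
It fails at once if the jug, teacup, strainer or stopper was shifted over 30 mm or tipped (distance of any of jug, teacup, strainer, stopper from where it was at the start of the episode above 0.03 m or angle between any of jug, teacup, strainer, stopper's own z axis and vertical above 0.35 rad).
It also fails if it takes over 72 s, if anything falls off the work surface, if the arm or the gripper's body presses on something with over 40 N, if the wrist force passes 120 N, or if a joint passes its speed limit or range.

### The arm

A 6-joint arm with a two-finger parallel gripper is mounted at the origin on the work surface. World frame = base frame: x ahead of the robot, y to its left, z up, the work surface at z = 0. Lengths are in mm, angles in rad, forces in N, time in s.
With the tool pointing down it reaches from about 325 to 900 mm from the base axis. Payload 3.5 kg.
Tool frame: the origin (TCP) lies at the very end of the fingers, on their centre line; the grasp point (between the pads) lies 19 mm behind it; z points along the fingers, y is the line along which they close (so a half turn about z gives the same grasp; the last joint's range is limited). The gripper opens to 85 mm and grips with 20 to 120 N. Pads are 22 mm wide; open, the fingers measure 114 mm over their backs; the gripper's body (76 mm by 85 mm) begins 54 mm behind the grasp point. The pads swing forward as they close: fully open they stand 13 mm farther back than shut.
Start: joints at [1.146, 0.276, -0.026, 1.268, 0, 1.467], TCP at [197.678, 592.913, 231.313] pointing down, gripper open.
Joint ranges: [-3.12, 3.12], [-0.85, 1.88], [-1.08, 1.24], [-1.95, 2.15], [-1.57, 1.53], [-3.14, 3.14]. Speed limits (rad/s): [2.57, 2.57, 3.14, 3.14, 3.14, 3.14].

### API

Orientations are given as a 3x3 rotation matrix whose columns are the frame's x, y, z axes.
In Python, from bench import manip, move_gripper, planner, eyes gives the robot as it stands. Calls block until the motion is done:
- manip.move_ptp(position, orientation): joint-space move of the TCP to a pose.
- manip.movel(position, rotation=None, vel=150): straight line of the TCP; rotation=None keeps the orientation; vel is the mean speed in mm/s.
- manip.goto_joints(angles): joint-space move.
- move_gripper(opening): opening from 0.0 (shut) to 1.0 (fully open); the grip force is fixed at half the most; returns when the fingers have stopped.
- manip.dwell(seconds).
- planner.solve_ik(position, orientation): joint angles nearest the present ones, or None.
- manip.get_state(): the state.
- eyes.grab_frame(name): name is "scene" or "side" or "wrist"; returns a dict with "frame" (480x640x3 uint8, blue, green, red), "fx", "fy", "cx", "cy" (pixels), "extrinsics" (4x4, takes a point from camera to world coordinates); the wrist camera has in their place "hand_eye" (4x4, takes a point from camera to tool coordinates, whose origin is the TCP and whose axes are the flange's). Camera axes: x right, y up, looking along -z (the intrinsics and any distortion apply to the point x, -y, -z); pixel columns grow to the right and rows downward; lengths in mm; the calibration is good to about 2 mm. The wrist camera is an equidistant fisheye: a pixel r from the principal point sees the ray r / f radians off the axis. A picture is of the moment at which its call begins: read the wrist's pose just before it. There is no depth.
A pose or a line that the arm cannot do raises manip.Unreachable and nothing moves.
- manip.close_job(): hands the job in; it is judged then, once.
The state is a dict: "time": time; "joint_pos": joint angles; "dq": joint speeds; "joint_efforts": joint torques, N m; "ee_pos": TCP position; "eef_rot": TCP orientation; "contact_force": force on the tool from outside, world axes, zero at the start; "ft_torque": the same for the moment, N m; "gripper_width": opening from 0.0 (shut) to 1.0 (fully open); "gripper_force": force on a finger pad.
Only numpy, scipy, OpenCV 4.12 (cv2) and the standard library are available. Lean on these libraries where they do the work, as an engineer would, in place of code of your own. Each camera call takes 0.05 s, during which the arm holds its last target. There are 200 camera calls.

## Working session

There is one attempt and no reset: what is moved stays moved. The work goes in short steps, each a Python script; the robot and the scene stay as the last script left them, time stands still between calls to the robot, and variables do not carry over. Pictures are saved under pics/ and viewed, at most 10 in all, crops included, and the job is handed in when it is done.

```bash
ls; mkdir -p pics
python3 - <<'E'
from bench import manip, eyes
import cv2, numpy as np
for n in ("scene","side"):
    f=eyes.grab_frame(n); cv2.imwrite(f"pics/{n}0.png",f["frame"]); print(n,f["fx"],f["fy"],f["cx"],f["cy"],[k for k in f]); print(np.round(f["extrinsics"],3).tolist())
s=manip.get_state(); print(s["time"],s["contact_force"],np.round(s["eef_rot"],3).tolist())
E
```

```text
pics
scene 562.1595118370759 562.1595118370759 325.80062525959147 244.63244497777544 ['frame', 'fx', 'fy', 'cx', 'cy', 'extrinsics']
[[0.079, -0.945, 0.317, 1016.655], [0.997, 0.073, -0.032, 23.501], [0.007, 0.319, 0.948, 1320.586], [0.0, 0.0, 0.0, 1.0]]
side 554.4908814315814 554.4908814315814 323.9770512526821 237.12262027051517 ['frame', 'fx', 'fy', 'cx', 'cy', 'extrinsics']
[[0.437, 0.645, -0.627, 38.949], [-0.899, 0.321, -0.296, -234.915], [0.01, 0.693, 0.721, 807.315], [0.0, 0.0, 0.0, 1.0]]
0.1 [ 0.315273   -0.25214435 -1.14776998] [[-0.949, 0.316, -0.001], [0.316, 0.949, -0.002], [0.0, -0.002, -1.0]]
```

View pics/scene0.png

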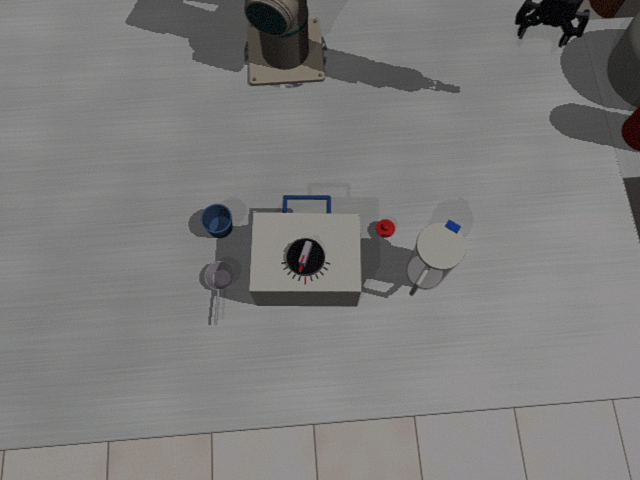

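View pics/side0.png

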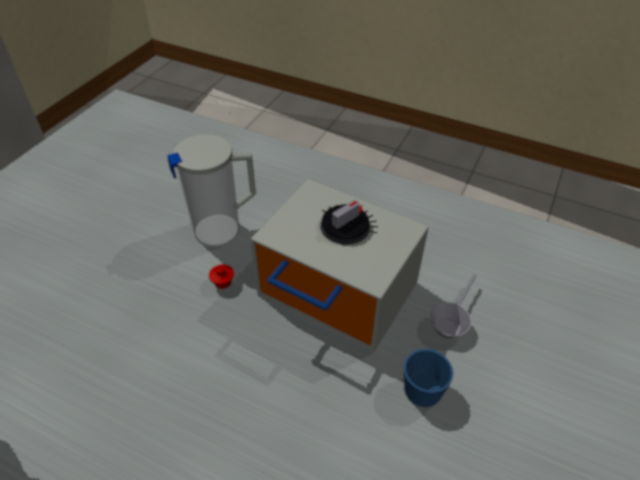

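Scene: the unit's top spans about (251–361, 211–293) px, the dial is at (305,257), the zero mark at (305,281) and the red pointer at (301,268). In the side view the dial is at (346,222) and the handle bar runs from (270,280) to (328,304). The front faces the robot. The bystanders stand clear on both sides.

```bash
cat > h.py <<'E'
import cv2, numpy as np
from bench import manip, move_gripper, planner, eyes
def ray(f,u,v):
    E=f["extrinsics"]; d=E[:3,:3]@np.array([(u-f["cx"])/f["fx"],-(v-f["cy"])/f["fy"],-1.])
    return E[:3,3],d/np.linalg.norm(d)
def onz(f,p,z):
    o,d=ray(f,*p); return o+d*(z-o[2])/d[2]
def tri(f,p,g,q):
    o,d=ray(f,*p); o2,e=ray(g,*q)
    t=np.linalg.lstsq(np.c_[d,-e],o2-o,rcond=None)[0]
    a,b=o+d*t[0],o2+e*t[1]; return (a+b)/2,np.linalg.norm(a-b)
def blobs(m,x0,y0,x1,y1,amin=4):
    k=np.zeros(m.shape,np.uint8); k[y0:y1,x0:x1]=m[y0:y1,x0:x1]
    cs,_=cv2.findContours(k*255,cv2.RETR_EXTERNAL,cv2.CHAIN_APPROX_NONE)
    return sorted([c for c in cs if cv2.contourArea(c)>=amin],key=cv2.contourArea,reverse=True)
def cen(c): 
    M=cv2.moments(c); return M["m10"]/M["m00"],M["m01"]/M["m00"]
def masks(im):
    b,g,r=[im[...,i].astype(int) for i in range(3)]
    return dict(black=im.max(2)<45,blue=(b>90)&(b-r>50),red=(r>100)&(r-g>60),orange=(r>60)&(r-b>50),white=(im.min(2)>120))
E
python3 - <<'E'
from h import *
F={n:eyes.grab_frame(n) for n in ("scene","side")}
roi=dict(scene=(280,230,330,290),side=(310,195,380,250)); hr=dict(scene=(275,190,340,214),side=(262,255,345,312))
D={};H={}
for n,f in F.items():
    m=masks(f["frame"]); c=blobs(m["black"],*roi[n])[0]; e=cv2.fitEllipse(cv2.convexHull(c)); D[n]=e[0]; print(n,"disc",e, onz(f,e[0],166).round(1))
    for c in blobs(m["red"],*roi[n],2): print(" red",np.round(cen(c),1),cv2.contourArea(c), onz(f,cen(c),150).round(1), onz(f,cen(c),190).round(1))
    c=blobs(m["blue"],*hr[n])[0]; a=cv2.minAreaRect(c); H[n]=cv2.boxPoints(a); print(" handle",H[n].round(1).tolist())
print(tri(F["scene"],D["scene"],F["side"],D["side"]))
f=F["scene"]
for p in H["scene"]: print(" h",onz(f,p,132).round(1))
g=masks(f["frame"])["white"]
c=cv2.cvtColor(f["frame"],cv2.COLOR_BGR2GRAY); cv2.imwrite("pics/crops.png",np.hstack([cv2.resize(f["frame"][185:315,235:375],None,fx=3,fy=3),cv2.resize(F["side"]["frame"][175:315,245:380],(380,390))]))
E
```

```text
scene disc ((304.99163818359375, 256.5704040527344), (36.090354919433594, 37.427608489990234), 73.01618957519531) [653.6  15.8 166. ]
 red [302.1 258.2] 5.5 [651.9   9.1 150. ] [664.3   9.6 190. ]
 red [300.  268.5] 5.0 [674.7   3.1 150. ] [686.4   3.8 190. ]Traceback (most recent call last):
  File "<stdin>", line 8, in <module>
IndexError: list index out of range
```

```bash
sed -i 's/blue=(b>90)&(b-r>50)/blue=(b-r>35)/; s/red=(r>100)&(r-g>60)/red=(r-g>40)\&(r-b>40)/' h.py
python3 - <<'E'
from h import *
F={n:eyes.grab_frame(n) for n in ("scene","side")}
roi=dict(scene=(280,230,330,290),side=(310,195,380,250)); hr=dict(scene=(275,190,340,214),side=(262,255,345,312))
D={};H={}
for n,f in F.items():
    m=masks(f["frame"]); c=blobs(m["black"],*roi[n])[0]; e=cv2.fitEllipse(cv2.convexHull(c)); D[n]=e[0]; print(n,"disc",np.round(e[0],1),np.round(e[1],1))
    for c in blobs(m["red"],*roi[n],1): print(" red",np.round(cen(c),1),cv2.contourArea(c), onz(f,cen(c),150).round(1), onz(f,cen(c),190).round(1))
    for c in blobs(m["blue"],*hr[n]): H[n]=cv2.boxPoints(cv2.minAreaRect(c)); print(" handle",cv2.contourArea(c),H[n].round(1).tolist())
print(tri(F["scene"],D["scene"],F["side"],D["side"]))
f=F["scene"]
cv2.imwrite("pics/crops.png",np.hstack([cv2.resize(f["frame"][185:315,235:375],None,fx=3,fy=3),cv2.resize(F["side"]["frame"][175:315,245:380],(376,390))]))
E
```

```text
scene disc [305.  256.5] [36.1 37.6]
 red [300.4 268.7] 12.0 [675.2   3.9 150. ] [686.9   4.5 190. ]
 red [302.2 258. ] 9.5 [651.3   9.4 150. ] [663.7   9.9 190. ]
 red [304.5 280. ] 6.0 [701.1  11.1 150. ] [711.9  11.5 190. ]
 handle 163.5 [[283.0, 212.0], [283.0, 195.0], [330.0, 195.0], [330.0, 212.0]]
side disc [345.4 224.3] [38.3 48.3]
 red [353. 203.] 13.0 [707.8  26.2 150. ] [667.1  10.4 190. ]
 red [360.3 209. ] 12.5 [699.5   8.8 150. ] [659.3  -6.  190. ]
 handle 416.5 [[267.1000061035156, 280.8999938964844], [278.70001220703125, 256.79998779296875], [340.6000061035156, 286.79998779296875], [328.8999938964844, 310.8999938964844]]
(array([649.81419059,  15.32452584, 153.87996111]), np.float64(0.9993109141708432))
```

View pics/crops.png

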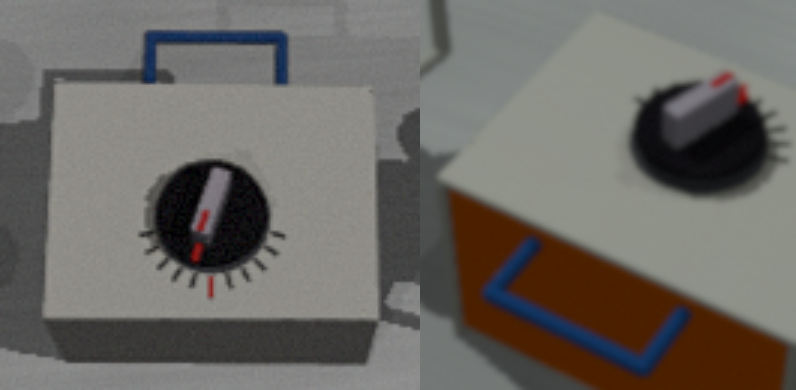

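The crops show the pointer at about (300,269) and the red zero at (304.5,280) in the scene view, so the dial reads about -0.31 and the unit's yaw is about -0.09. Next I go above the dial and take two wrist views.

```bash
cat >> h.py <<'E'
def R(phi,s=1):  # tool down, bar direction phi, fingers close across it
    y=s*np.array([-np.sin(phi),np.cos(phi),0]); z=np.array([0,0,-1.]); return np.c_[np.cross(y,z),y,z]
def wrist():
    s=manip.get_state(); f=eyes.grab_frame("wrist"); T=np.eye(4); T[:3,:3]=s["eef_rot"]; T[:3,3]=s["ee_pos"]
    f["E"]=T@f["hand_eye"]; return f
def wray(f,u,v):
    x,y=(u-f["cx"])/f["fx"],(v-f["cy"])/f["fy"]; r=np.hypot(x,y); k=np.sin(r)/r if r>1e-9 else 1
    d=f["E"][:3,:3]@np.array([x*k,-y*k,-np.cos(r)]); return f["E"][:3,3],d
def wonz(f,p,z):
    o,d=wray(f,*p); return o+d*(z-o[2])/d[2]
def wproj(f,P):
    c=np.linalg.inv(f["E"])@np.r_[P,1]; x,y,z=c[0],-c[1],-c[2]; r=np.hypot(x,y); t=np.arctan2(r,z)/r
    return f["cx"]+f["fx"]*x*t,f["cy"]+f["fy"]*y*t
E
python3 - <<'E'
from h import *
p=[653,15.5,300]
for s in (1,-1):
  for ph in (-.7,-.4,0,.4,.75):
    q=planner.solve_ik(p,R(ph,s)); print(s,ph,None if q is None else np.round(q,2))
f=wrist(); print(np.round(f["hand_eye"],2).tolist(),f["fx"],f["cx"],f["cy"])
E
```

```text
1 -0.7 [-0.08  0.3   0.15  1.42  0.    0.62]
1 -0.4 [-0.08  0.3   0.15  1.42  0.    0.32]
1 0 [-0.08  0.3   0.15  1.42  0.   -0.08]
1 0.4 [-0.08  0.3   0.15  1.42  0.   -0.48]
1 0.75 [-0.08  0.3   0.15  1.42  0.   -0.83]
-1 -0.7 [-0.08  0.3   0.15  1.42  0.   -2.52]
-1 -0.4 [-0.08  0.3   0.15  1.42  0.   -2.82]
-1 0 [-0.08  0.3   0.15  1.42  0.    3.07]
-1 0.4 [-0.08  0.3   0.15  1.42  0.    2.67]
-1 0.75 [-0.08  0.3   0.15  1.42  0.    2.32]
[[0.0, 0.96, 0.29, 75.1], [1.0, -0.0, 0.0, -0.16], [0.0, 0.29, -0.96, -143.56], [0.0, 0.0, 0.0, 1.0]] 371.64829954431775 309.0536599281722 234.28443978550337
```

Run:
```python
from h import *
manip.move_ptp([600,15,330],R(-.09))
f=wrist(); manip.movel([690,15,330],vel=150); g=wrist()
import pickle; pickle.dump((f,g),open("w.pkl","wb"))
print(manip.get_state()["time"])
cv2.imwrite("pics/w.png",np.vstack([cv2.resize(np.hstack([f["frame"],g["frame"]]),(800,300)),cv2.resize(np.hstack([f["frame"][90:390,120:520],g["frame"][90:390,120:520]]),(800,300))]))
for a in (f,g): print(np.round(wproj(a,[653,15.5,166]),1),np.round(wproj(a,[701,11,150]),1),np.round(wproj(a,[515,26,132]),1))
```

```text
3.7167
[314.2 270.5] [313.5 309.3] [312.4 112.6]
[305.9 170.5] [305.9 221.5] [304.2  18.4]
```

View pics/w.png

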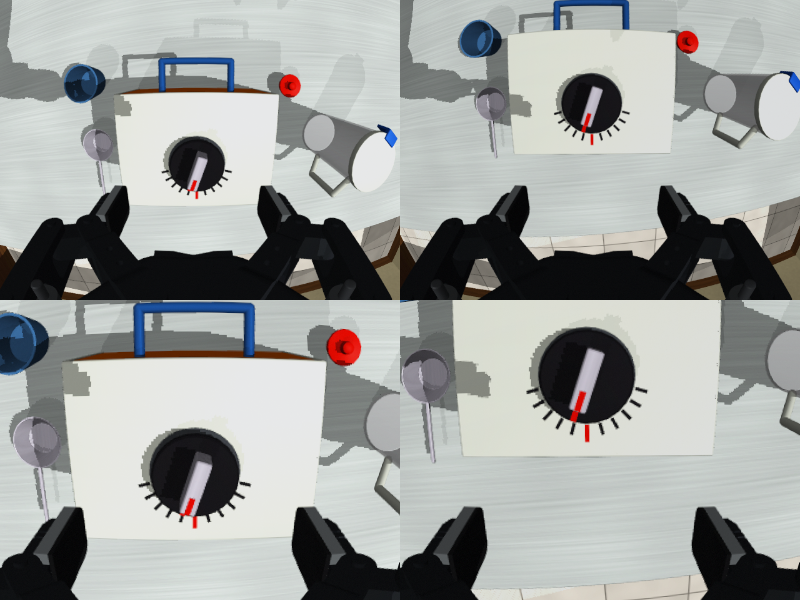

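Wrist views: the dial is at about (315,261) in the first and (306,165) in the second. The zero mark, the pointer and the top's corners are all clear. Now I measure them.

Run:
```python
from h import *
import pickle
F=pickle.load(open("w.pkl","rb"))
def wtri(p,q):
    (o,d),(o2,e)=wray(F[0],*p),wray(F[1],*q); t=np.linalg.lstsq(np.c_[d,-e],o2-o,rcond=None)[0]
    a,b=o+d*t[0],o2+e*t[1]; return ((a+b)/2).round(1),round(np.linalg.norm(a-b),1)
res=[]
for f,r,hr in zip(F,((255,205,375,330),(245,105,365,240)),((245,85,385,145),(235,0,375,48))):
    im=f["frame"]; m=masks(im); c=blobs(m["black"],*r)[0]; e=cv2.fitEllipse(cv2.convexHull(c))
    reds=[(np.round(cen(c),1),cv2.contourArea(c)) for c in blobs(m["red"],*r,3)]
    print("disc",e,reds)
    for c in blobs(m["red"],*r,3): print("   ",wonz(f,cen(c),150).round(1),wonz(f,cen(c),168).round(1),wonz(f,cen(c),190).round(1), cv2.minAreaRect(c))
    b=blobs(m["blue"],*hr,20)[0]; br=cv2.boundingRect(b); print("handle",br)
    # bar columns mid-row
    k=m["blue"][hr[1]:hr[3]]; u0,w=br[0],br[2]
    pts=[]
    for u in (u0+int(.2*w),u0+int(.5*w),u0+int(.8*w)):
        v=np.nonzero(k[:,u])[0]+hr[1]; pts.append((u,v.mean())); print("  bar",u,v.min(),v.max(),wonz(f,(u,v.mean()),132).round(1))
    L=np.nonzero(m["blue"][int(pts[0][1])][:])[0]; L=L[(L>hr[0])&(L<hr[2])]; print("  ends",L.min(),L.max())
    w=((im.min(2)>185)).astype(np.uint8); hsv=cv2.cvtColor(im,cv2.COLOR_BGR2HSV)
    res.append((e[0],pts[1], ((L.min()+L.max())/2,pts[1][1])))
    y0=int(e[0][1]); print(" top colour",im[y0-60,int(e[0][0])+70],"counter",im[y0,int(e[0][0])+170])
print("disc",wtri(res[0][0],res[1][0]),"bar",wtri(res[0][2],res[1][2]))
for i in (0,1): print(wonz(F[i],res[i][0],166).round(1))
```

```text
disc ((313.0826416015625, 268.0739440917969), (94.71202850341797, 96.60013580322266), 103.69947052001953) [(array([308.4, 297.4]), 109.0), (array([314.5, 312. ]), 56.5)]
    [687.4   7.2 150. ] [678.4   8.  168. ] [667.4   9.  190. ] ((308.34832763671875, 297.84271240234375), (9.327981948852539, 20.987958908081055), 32.0053825378418)
    [704.1  11.8 150. ] [694.2  12.4 168. ] [682.   13.1 190. ] ((314.5, 312.0), (12.0, 5.0), 90.0)
handle (253, 92, 122, 53)
  bar 277 93 102 [498.1  -4.6 132. ]
  bar 314 92 101 [500.4  28.7 132. ]
  bar 350 92 102 [503.2  61.2 132. ]
  ends 253 373
 top colour [233 232 231] counter [215 220 212]
disc ((305.8100280761719, 165.26727294921875), (93.77871704101562, 95.51476287841797), 118.8151626586914) [(array([297.7, 196. ]), 194.0), (array([307. , 223.3]), 66.0)]
    [677.    5.9 150. ] [673.5   6.8 168. ] [669.3   7.9 190. ] ((297.6324462890625, 196.18768310546875), (7.715277671813965, 32.21598815917969), 19.79887580871582)
    [702.7  11.9 150. ] [697.8  12.4 168. ] [691.8  13.1 190. ] ((307.0, 223.5), (17.0, 4.0), 90.0)
handle (246, 0, 121, 48)
  bar 270 0 9 [497.4  -3.8 132. ]
  bar 306 0 8 [500.6  28.9 132. ]
  bar 342 0 8 [503.   61.5 132. ]
  ends 246 365
 top colour [213 221 220] counter [115 117 113]
disc (array([647.9,  15.4, 172.5]), np.float64(1.1)) bar (array([500.2,  28.1, 130.8]), np.float64(0.6))
[650.6  14.7 166. ]
[648.6  15.8 166. ]
```

Check:
- The handle triangulates to (500, 28, 131), against a stated height of 132.
- The unit's yaw is about -0.08.
- The dial axis comes out at (649.8, 16) from both the handle geometry and the disc.
- The dial reads about -0.29.

Next I grip the bar.

```bash
cat >> h.py <<'E'
YAW=-.08; AX=np.array([649.8,16.])
def st(tag=""):
    s=manip.get_state(); r=np.array(s["eef_rot"]); a=np.arctan2(-r[0,1],r[1,1])-YAW
    print(tag,"t%.2f"%s["time"],"p",np.round(s["ee_pos"],1),"a%.3f"%a,"F",np.round(s["contact_force"],1),"M",np.round(s["ft_torque"],2),"g%.3f"%s["gripper_width"],"%.0f"%s["gripper_force"],flush=True); return s
E
python3 - <<'E'
from h import *
manip.movel([*AX,230],R(YAW-.29),vel=150); st()
f=wrist(); cv2.imwrite("pics/w3.png",f["frame"])
manip.movel([*AX,171],vel=80); st("down")
move_gripper(0.0); st("grip")
manip.dwell(.1);st()
E
```

```text
t4.58 p [650.5  15.9 231.3] a-0.290 F [-0.6  0.7  1.1] M [-0.02 -0.02  0.05] g1.003 0
down t5.52 p [650.2  16.  171.4] a-0.290 F [-0.2 -0.8 -0.7] M [-0.   -0.02  0.02] g0.997 0
grip t6.17 p [650.   16.6 171.2] a-0.290 F [1.1 2.6 1.7] M [0.38 0.   0.02] g0.145 61
 t6.28 p [650.   16.5 171.2] a-0.290 F [-0.2  2.9  1.2] M [ 0.53 -0.04 -0.05] g0.149 61
```

View pics/w3.png

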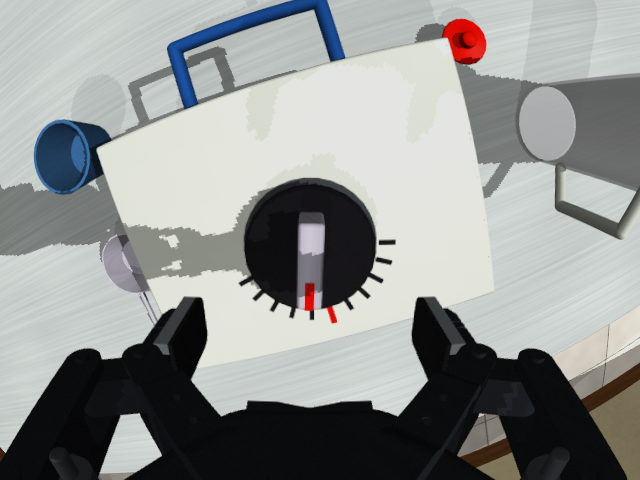

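The wrist view shows the bar (310,215–300) square and centred between the fingers. The pointer is at about the first mark right (312,315) and zero is at (332,315). The grip holds with 61 N, so I start with a small test turn.

```bash
cat >> h.py <<'E'
def turn(a,z,step=.1,vel=150,tag="",pr=True):
    s=manip.get_state(); r=np.array(s["eef_rot"]); c=np.arctan2(-r[0,1],r[1,1])-YAW
    n=max(1,int(np.ceil(abs(a-c)/step)))
    for b in np.linspace(c,a,n+1)[1:]: manip.movel([*AX,z],R(YAW+b),vel=vel)
    if pr: return st(tag)
E
python3 - <<'E'
from h import *
turn(-.19,171,.1); turn(-.09,171,.05); turn(.0,171,.1)
E
```

```text
t6.53 p [650.   16.4 171.2] a-0.192 F [-0.1  2.4  0.8] M [ 0.55 -0.02  0.1 ] g0.151 61
 t7.28 p [650.   16.4 171.1] a-0.091 F [0.4 3.7 2.3] M [ 0.93 -0.13  0.  ] g0.146 61
 t7.53 p [649.9  16.3 171.1] a-0.003 F [0.9 4.7 1.8] M [ 1.   -0.17  0.04] g0.145 61
```

Run:
```python
from h import *
turn(.74,171,.15); turn(.785,171,.05); manip.dwell(.5); f=wrist(); st()
sc=eyes.grab_frame("scene")["frame"]
cv2.imwrite("pics/m3.png",np.hstack([f["frame"][120:420,120:520],cv2.resize(sc[225:295,265:345],(340,300))]))
```

```text
t9.03 p [650.1  15.8 171.1] a0.735 F [2.6 4.3 1.6] M [ 0.84 -0.43  0.02] g0.145 61
 t9.28 p [650.1  15.8 171.1] a0.782 F [2.7 4.2 0.6] M [ 0.75 -0.56  0.04] g0.144 61
 t9.82 p [650.1  15.9 171.1] a0.785 F [3.8 2.8 1.6] M [ 0.63 -0.79 -0.02] g0.151 61
```

View pics/m3.png

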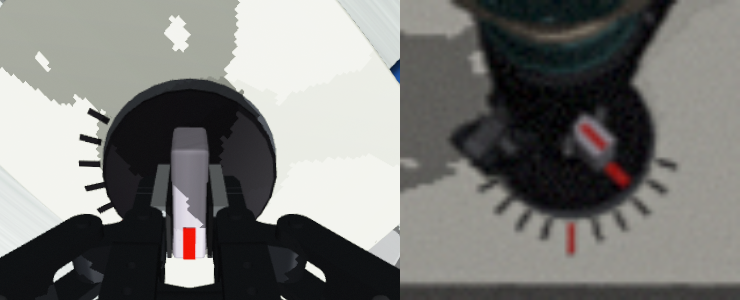

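The pointer is gripped squarely and lines up with the third mark left (645,195 in the crop). Next: right to the second mark, then back to zero and a gentle press.

Run:
```python
from h import *
turn(-.47,171,.15); turn(-.5236,171,.05); manip.dwell(.5); st("R2")
turn(0.0,171,.15); manip.dwell(.1); st("zero")
for d in (1,1.5,2,2.5,3,3.5):
    manip.movel([*AX,171-d],vel=20); s=st("press %.1f"%d)
    if s["contact_force"][2]>10: break
```

```text
t12.50 p [650.   16.6 171.1] a-0.466 F [4.7 4.1 0.4] M [ 0.93 -0.85 -0.09] g0.149 61
 t13.00 p [650.   16.6 171. ] a-0.520 F [4.7 4.5 0.7] M [ 0.91 -0.8  -0.02] g0.150 61
R2 t13.50 p [650.   16.6 171.1] a-0.520 F [4.1 5.1 1.3] M [ 0.92 -0.85 -0.07] g0.150 61
 t14.63 p [649.9  16.3 171. ] a0.004 F [5.  4.6 1.4] M [ 0.75 -0.82  0.09] g0.149 61
zero t14.73 p [649.9  16.3 171.1] a0.004 F [3.9 3.8 1.7] M [ 0.76 -0.79  0.07] g0.149 61
press 1.0 t14.98 p [649.9  16.3 170.1] a0.004 F [3.8 4.4 1.3] M [ 0.78 -0.8   0.07] g0.147 61
press 1.5 t15.23 p [649.9  16.3 169.6] a0.004 F [3.  3.8 1.8] M [ 0.75 -0.76  0.08] g0.150 61
press 2.0 t15.48 p [649.9  16.3 169.2] a0.004 F [4.4 4.7 2.3] M [ 0.75 -0.75  0.06] g0.151 61
press 2.5 t15.73 p [649.9  16.3 168.9] a0.003 F [3.4 4.3 3.9] M [ 0.82 -0.61  0.06] g0.144 61
press 3.0 t15.98 p [649.9  16.3 168.6] a0.002 F [2.4 4.3 5.8] M [ 0.91 -0.5   0.11] g0.145 61
press 3.5 t16.23 p [649.9  16.3 168.2] a0.002 F [2.  3.9 6.4] M [ 0.89 -0.42  0.15] g0.152 61
```

Run:
```python
from h import *
Z=167.3; ref=None
for a in np.arange(.03,.80,.035):
    s=turn(a,Z,.1,tag="%.3f"%a); fz=s["contact_force"][2]; z=s["ee_pos"][2]
    if fz>16: break
    if ref is not None and (z<ref[1]-.35 or fz<ref[0]-4): print("drop?"); break
    ref=(fz,z) if ref is None else (max(ref[0]*.8+fz*.2,fz*.5),.7*ref[1]+.3*z)
```

```text
0.030 t16.48 p [649.9  16.3 168.2] a0.032 F [1.7 4.8 6.5] M [ 0.91 -0.37  0.15] g0.153 61
0.065 t16.73 p [649.9  16.3 168.2] a0.067 F [1.8 4.3 7. ] M [ 0.94 -0.36  0.12] g0.143 61
0.100 t16.98 p [649.9  16.2 168.2] a0.102 F [2.6 4.6 7. ] M [ 0.93 -0.36  0.14] g0.150 61
0.135 t17.23 p [649.9  16.2 168.2] a0.137 F [2.1 4.3 6.6] M [ 0.87 -0.33  0.13] g0.152 61
0.170 t17.48 p [649.9  16.2 168.2] a0.172 F [1.4 4.3 6.5] M [ 0.83 -0.42  0.1 ] g0.147 61
0.205 t17.73 p [649.9  16.2 168.2] a0.207 F [1.3 4.5 6.6] M [ 0.84 -0.34  0.12] g0.150 61
0.240 t17.98 p [649.9  16.1 168.2] a0.242 F [1.4 3.8 6.2] M [ 0.89 -0.39  0.09] g0.147 61
0.275 t18.23 p [649.9  16.1 168.2] a0.277 F [1.2 3.3 6.2] M [ 0.87 -0.4   0.17] g0.148 61
0.310 t18.48 p [649.9  16.1 168.2] a0.312 F [2.  4.  6.9] M [ 0.82 -0.39  0.14] g0.152 61
0.345 t18.73 p [649.9  16.1 168.2] a0.347 F [2.2 4.2 6. ] M [ 0.83 -0.39  0.14] g0.146 61
0.380 t18.98 p [650.   16.  168.3] a0.382 F [1.8 4.6 6.9] M [ 0.82 -0.42  0.13] g0.152 61
0.415 t19.23 p [650.   16.  168.2] a0.417 F [2.2 2.9 7. ] M [ 0.76 -0.37  0.16] g0.151 61
0.450 t19.48 p [650.   16.1 168.2] a0.452 F [1.8 3.4 6.6] M [ 0.79 -0.38  0.14] g0.149 61
0.485 t19.73 p [650.   16.  167.9] a0.486 F [1.5 3.6 5.4] M [ 0.75 -0.43  0.19] g0.152 61
0.520 t19.98 p [650.   16.  167.7] a0.520 F [2.3 3.9 6.1] M [ 0.74 -0.56  0.19] g0.151 61
drop?
```

At 0.485–0.52 the dial sank 0.5 mm and the turning moment rose, so this looks like the gate. I press on here and watch the force.

Run:
```python
from h import *
for d in np.arange(.5,8.1,.5):
    manip.movel([*AX,167.3-d],vel=20); s=st("%.1f"%d)
    if s["contact_force"][2]>13: break
```

```text
0.5 t20.23 p [649.9  16.  167.2] a0.520 F [2.8 4.2 5.9] M [ 0.75 -0.5   0.17] g0.151 61
1.0 t20.48 p [649.9  16.  166.9] a0.520 F [1.1 3.8 6.8] M [ 0.74 -0.46  0.1 ] g0.149 61
1.5 t20.73 p [650.   15.9 166.7] a0.520 F [0.8 4.  7.8] M [ 0.82 -0.35  0.13] g0.149 62
2.0 t20.98 p [650.   16.  166.4] a0.520 F [0.4 3.7 7.8] M [ 0.87 -0.23  0.09] g0.150 62
2.5 t21.23 p [650.   16.  166.2] a0.520 F [1.1 3.9 9.7] M [ 0.76 -0.18  0.07] g0.150 62
3.0 t21.48 p [650.   16.  165.9] a0.520 F [-0.3  3.6 10.4] M [ 0.84 -0.09  0.11] g0.148 62
3.5 t21.73 p [650.   16.  165.6] a0.520 F [-0.   3.  10.5] M [ 0.83 -0.    0.13] g0.148 62
4.0 t21.98 p [650.   16.  165.4] a0.520 F [-1.1  3.4 12. ] M [0.82 0.08 0.14] g0.150 62
4.5 t22.23 p [650.   16.  165.2] a0.520 F [-0.7  4.1 13.2] M [0.77 0.13 0.15] g0.151 62
```

The force rises at about 3.6 N/mm with no give, so I look before pressing harder.

Run:
```python
from h import *
f=wrist()["frame"]; s=eyes.grab_frame("side")["frame"]; st()
cv2.imwrite("pics/p1.png",np.hstack([cv2.resize(f[150:400,190:440],(400,400)),cv2.resize(s[170:260,300:390],(400,400),interpolation=cv2.INTER_CUBIC)]))
```

```text
t22.33 p [650.   16.  165.1] a0.520 F [-1.4  3.1 12.5] M [0.78 0.1  0.12] g0.149 62
```

View pics/p1.png

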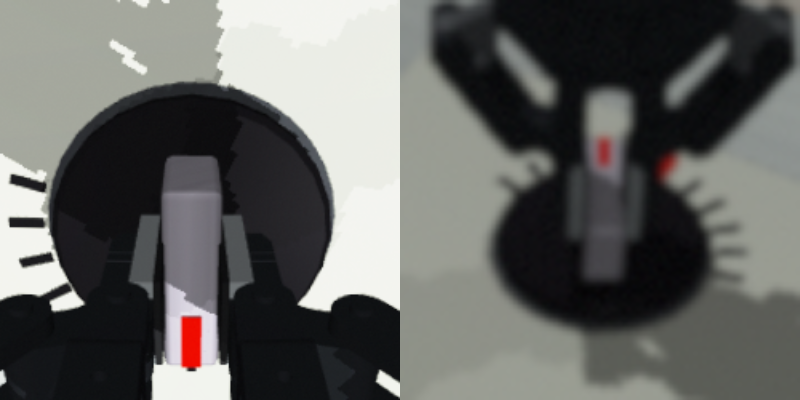

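Run:
```python
from h import *
a=cv2.imread("pics/m3.png")[:, :400].astype(int); f=wrist(); b=f["frame"][120:420,120:520].astype(int)
for n,im in (("before",a),("now",b)):
    g=im.max(2)
    for row in (110,130,150):
        d=np.nonzero(g[row]<70)[0]; print(n,row,"dark span",d.min(),d.max(), end=" ")
    r=(im[...,2]-im[...,1]>60); ys,xs=np.nonzero(r); print("red",xs.min(),xs.max(),ys.min(),ys.max())
    col=g[60:200,190]; print(" col",[int(x) for x in col[10:100:2]])
    print(" row140",[int(x) for x in g[140,160:222]])
s=st()
```

```text
before 110 dark span 89 254 before 130 dark span 109 265 before 150 dark span 104 273 red 183 195 228 259
 col [169, 168, 168, 168, 115, 52, 45, 43, 43, 34, 14, 17, 18, 18, 18, 17, 17, 17, 18, 17, 18, 16, 17, 16, 18, 18, 17, 15, 15, 92, 92, 93, 95, 92, 93, 95, 95, 94, 93, 101, 132, 142, 134, 129, 128]
 row140 [16, 18, 17, 17, 17, 17, 17, 16, 17, 17, 16, 19, 62, 80, 85, 87, 90, 92, 93, 93, 94, 93, 93, 93, 93, 94, 93, 94, 95, 95, 95, 95, 93, 95, 95, 94, 94, 94, 93, 95, 94, 95, 94, 93, 89, 85, 82, 42, 22, 13, 15, 14, 15, 14, 15, 16, 13, 13, 16, 13, 15, 27]
now 110 dark span 122 249 now 130 dark span 108 265 now 150 dark span 102 273 red 183 195 228 259
 col [166, 167, 166, 167, 166, 159, 51, 41, 43, 34, 14, 17, 16, 18, 16, 14, 14, 16, 15, 15, 15, 16, 13, 15, 15, 17, 14, 15, 15, 91, 92, 92, 94, 93, 92, 94, 93, 93, 92, 100, 130, 142, 134, 128, 129]
 row140 [17, 17, 17, 16, 18, 17, 17, 17, 19, 17, 18, 20, 57, 80, 87, 89, 92, 94, 92, 93, 93, 94, 93, 93, 93, 94, 94, 94, 94, 94, 94, 94, 94, 94, 93, 93, 94, 94, 93, 93, 93, 94, 94, 91, 86, 81, 76, 38, 20, 15, 21, 28, 32, 31, 32, 32, 32, 33, 33, 34, 33, 34]
 t22.38 p [650.   16.  165.1] a0.520 F [-0.8  3.  12.5] M [0.81 0.2  0.14] g0.146 62
```

The bar and disc haven't moved relative to the camera, so the fingers aren't slipping and the dial really is about 6 mm down. At 11 N that can't be the plate, which would need about 35 N at this depth. It is through the gate, so I push on to home.

Run:
```python
from h import *
for c in np.arange(162.3,155,-.5):
    manip.movel([*AX,c],vel=20); s=st("%.1f"%c)
    if s["contact_force"][2]>26 or s["ee_pos"][2]<162.9: break
```

```text
162.3 t22.63 p [650.   16.  164.9] a0.520 F [-2.2  3.6 14.6] M [0.84 0.21 0.12] g0.149 63
161.8 t22.88 p [650.   16.1 164. ] a0.521 F [-0.3  3.  11.2] M [0.81 0.1  0.51] g0.150 62
161.3 t23.13 p [649.9  16.1 163.3] a0.522 F [-1.   4.4 12.1] M [0.87 0.11 0.71] g0.149 62
160.8 t23.38 p [649.9  16.1 163.3] a0.522 F [-1.4  3.9 14.6] M [0.83 0.3  0.68] g0.151 63
160.3 t23.63 p [650.   16.1 163.3] a0.522 F [-2.4  4.2 15.2] M [0.84 0.48 0.69] g0.144 63
159.8 t23.88 p [650.   16.1 163.3] a0.522 F [-2.6  4.1 17.9] M [0.9  0.59 0.7 ] g0.149 63
159.3 t24.13 p [650.   16.1 163.3] a0.522 F [-3.4  3.5 18.6] M [0.87 0.79 0.69] g0.149 64
158.8 t24.38 p [650.   16.1 163.2] a0.522 F [-4.3  4.2 21.6] M [0.85 1.01 0.62] g0.149 64
158.3 t24.63 p [650.   16.1 163.2] a0.522 F [-4.7  3.6 22.7] M [0.85 1.1  0.7 ] g0.155 64
157.8 t24.88 p [650.   16.1 163.2] a0.522 F [-5.7  4.9 24.6] M [0.83 1.34 0.72] g0.152 64
157.3 t25.13 p [650.   16.1 163.2] a0.522 F [-6.1  3.7 26.5] M [0.84 1.49 0.65] g0.147 65
```

The resistance gave way at 164.9, the moment jumped to 0.7 N m because the dial is now held in the gate, and it hit a hard stop after 7.9 mm of travel. That is home. I release and compare the disc's image with the earlier picture taken from the same pose.

Run:
```python
from h import *
manip.movel([*AX,163.2],vel=40); manip.dwell(.1); st("relaxed")
move_gripper(1.0); st("open")
manip.movel([*AX,230],R(YAW-.29),vel=120); s=st("up")
f=wrist()["frame"]; cv2.imwrite("pics/w4.png",f); a=cv2.imread("pics/w3.png")
for n,im in (("w3",a),("w4",f)):
    k=im.max(2)<45
    out=[]
    for row in (235,245,255):
        d=np.nonzero(k[row,235:390])[0]+235; out.append((int(d.min()),int(d.max())))
    print(n,out,"zero",[np.round(cen(c),1).tolist() for c in blobs(masks(im)["red"],230,170,420,335,20)])
```

```text
relaxed t25.53 p [649.9  16.1 163.7] a0.521 F [1.  3.  7.8] M [ 0.77 -0.24  0.73] g0.149 62
open t26.23 p [649.8  15.9 163.2] a0.520 F [ 0.6 -0.3 -0.3] M [0.02 0.03 0.02] g0.996 0
up t27.19 p [649.6  16.  229.7] a-0.289 F [0.  0.1 0.3] M [ 0.03  0.03 -0.03] g0.998 0
w3 [(245, 374), (245, 374), (246, 374)] zero [[309.1, 296.3], [331.6, 314.4]]
w4 [(245, 373), (245, 389), (246, 373)] zero [[332.3, 283.4], [331.4, 314.9], [353.8, 284.2]]
```

View pics/w4.png

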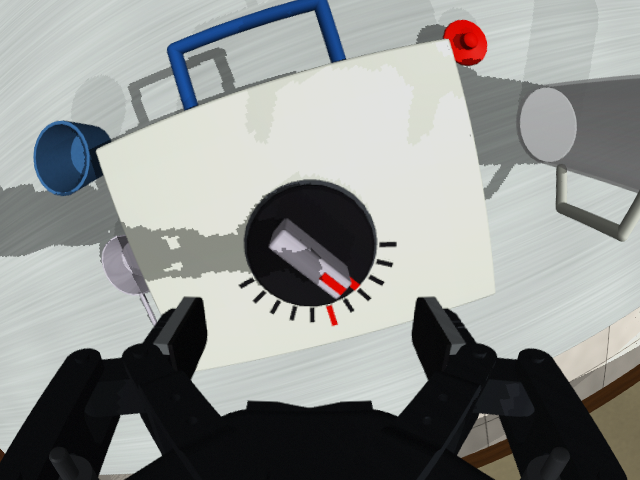

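Run:
```python
from h import *
for n in ("w3","w4"):
    g=cv2.imread(f"pics/{n}.png").max(2)
    for th in (30,60):
        c=blobs(g<th,235,170,390,330,500)[0]; h=cv2.convexHull(c); e=cv2.fitEllipse(h); print(n,th,np.round(e[0],1),np.round(e[1],1),cv2.boundingRect(h),cv2.contourArea(h))
    print("row240 L",g[240,236:260].tolist(),"R",g[240,362:386].tolist())
    print("col310 T",g[172:196,310].tolist())
```

```text
w3 30 [310.4 254. ] [137.1 141.5] (240, 184, 142, 133) 14531.5
w3 60 [309.4 252.8] [139.3 147.2] (240, 180, 143, 137) 15109.5
row240 L [141, 142, 141, 142, 141, 141, 141, 112, 51, 20, 13, 13, 14, 15, 15, 14, 17, 21, 25, 24, 24, 21, 19, 19] R [24, 25, 24, 24, 25, 25, 24, 25, 25, 22, 22, 22, 21, 58, 156, 227, 208, 114, 111, 106, 104, 97, 90, 89]
col310 T [219, 219, 219, 219, 213, 185, 74, 66, 66, 67, 67, 57, 36, 13, 19, 19, 18, 20, 22, 23, 21, 23, 22, 22]
w4 30 [309.8 244.7] [121.4 127.7] (246, 184, 128, 122) 12060.0
w4 60 [309.1 243.6] [123.3 130.9] (244, 182, 132, 124) 12613.5
row240 L [139, 140, 140, 139, 140, 140, 139, 110, 56, 40, 32, 12, 13, 15, 14, 16, 14, 15, 13, 14, 15, 13, 15, 14] R [24, 24, 24, 25, 23, 24, 23, 24, 25, 23, 19, 20, 47, 66, 104, 174, 227, 227, 227, 227, 225, 225, 227, 227]
col310 T [227, 227, 227, 226, 222, 217, 214, 140, 81, 65, 54, 42, 30, 12, 19, 19, 19, 21, 24, 25, 25, 24, 24, 25]
```

The inner face shrank by about 3%, which puts the disc roughly 6.5 ± 2 mm lower. To confirm the height and push it home for certain, I touch the bar's top with closed fingers. It should stand at about 184 if home.

Run:
```python
from h import *
move_gripper(0.0); manip.movel([*AX,194],R(YAW+.52),vel=120); st()
for c in np.arange(190,178,-1):
    manip.movel([*AX,c],vel=30); s=st("%.0f"%c)
    if s["contact_force"][2]>14: break
manip.movel([*AX,225],vel=120); st()
```

```text
t28.97 p [650.   16.  194.2] a0.519 F [-0.7 -0.  -0.9] M [-0.08 -0.01  0.02] g0.001 0
190 t29.25 p [649.6  16.  189.8] a0.520 F [0.8 1.1 0.3] M [-0.07  0.01 -0.01] g-0.002 0
189 t29.50 p [649.8  16.  189. ] a0.520 F [ 0.5  0.4 -0.3] M [ 0.03  0.03 -0.01] g0.003 0
188 t29.75 p [649.7  16.  187.9] a0.520 F [-1.   0.2 -0.3] M [-0.01  0.03  0.01] g0.004 0
187 t30.00 p [649.8  16.  186.9] a0.520 F [ 0.5 -0.  -0. ] M [-0.   -0.04  0.02] g-0.000 0
186 t30.25 p [649.7  16.  185.9] a0.520 F [ 0.1 -0.5 -0.7] M [ 0.01  0.01 -0.01] g0.003 0
185 t30.50 p [649.7  16.  184.9] a0.520 F [-0.   0.4  0.5] M [ 0.04 -0.02  0.01] g0.000 0
184 t30.75 p [649.9  16.  184.1] a0.520 F [ 0.6 -0.3 -0.4] M [ 0.   -0.02 -0.02] g-0.001 0
183 t31.00 p [650.  16. 184.] a0.520 F [-1.8 -0.   5.5] M [ 0.02  0.37 -0.01] g0.002 3
182 t31.25 p [650.  16. 184.] a0.520 F [-3.6 -0.   8.5] M [0.02 0.68 0.03] g-0.006 4
181 t31.50 p [650.1  16.  183.9] a0.520 F [-4.8  0.4 11.8] M [0.04 0.99 0.02] g0.003 6
180 t31.75 p [650.1  16.  183.9] a0.520 F [-5.7 -0.1 15.4] M [0.04 1.32 0.03] g0.003 8
 t32.27 p [649.7  16.  224.4] a0.520 F [ 0.2  0.1 -0.2] M [0.03 0.03 0.03] g-0.003 0
```

Contact came at 184.0, so the dial is fully home. Next is the handle: fingers partly open to clear the panel, tool closing along the unit's x.

Run:
```python
from h import *
H=np.array([500.3,28.5]); ux=np.array([np.cos(YAW),np.sin(YAW)])
best=min((R(YAW+k*np.pi/2) for k in (1,-1)),key=lambda r:abs(planner.solve_ik([*H,200],r)[5]))
move_gripper(.4)
manip.movel([*(H+0*ux),225],best,vel=150); st("above")
for z in (150,135,119):
    manip.movel([*H,z],vel=60); s=st("%d"%z)
    if np.abs(s["contact_force"]).max()>8: break
f=wrist(); cv2.imwrite("pics/h1.png",f["frame"])
```

```text
above t33.90 p [500.9  28.5 225.2] a1.570 F [0.6 0.2 0. ] M [-0.01 -0.01 -0.02] g0.403 0
150 t35.30 p [500.8  28.4 150.5] a1.571 F [-0.1  0.4 -0.3] M [-0.02  0.03  0.03] g0.399 0
135 t35.70 p [499.6  28.5 134.2] a1.571 F [0.3 0.  0.7] M [-0.02  0.03 -0.  ] g0.397 0
119 t36.12 p [499.7  28.5 118.3] a1.571 F [ 0.4  0.6 -0.2] M [ 0.04 -0.01 -0.01] g0.399 0
```

View pics/h1.png

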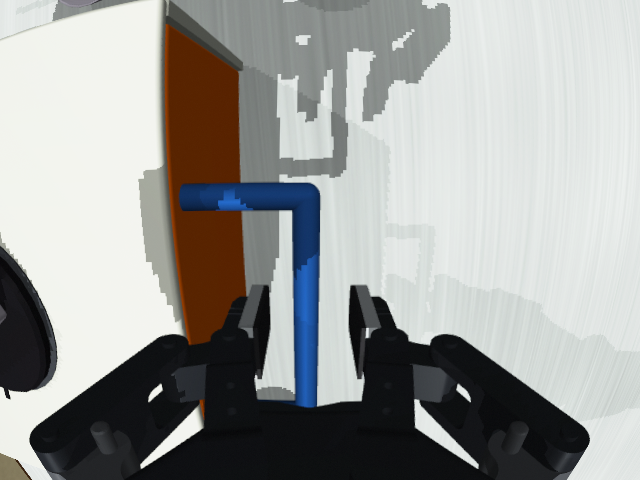

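The picture shows the blue bar (306,300–400) centred between the pads and the inner finger clear of the orange panel. I grip and pull along the arc.

Run:
```python
from h import *
H=np.array([500.3,28.5]); ux=np.array([np.cos(YAW),np.sin(YAW)])
move_gripper(0.0); st("grip")
for th in np.arange(.05,.43,.05):
    dx=-45*np.cos(th)-120*np.sin(th)+45; dz=120*np.cos(th)-45*np.sin(th)-120
    manip.movel([*(H+dx*ux),118.5+dz],vel=60); s=st("%.2f"%th)
    if np.linalg.norm(s["contact_force"])>40: break
```

```text
grip t36.52 p [500.8  28.4 119.4] a1.571 F [ 1.  -0.2  0.9] M [-0.03 -0.1  -0.04] g0.093 59
0.05 t36.78 p [496.3  28.8 117.6] a1.571 F [2.2 0.2 5.2] M [-0.02 -0.49 -0.04] g0.085 59
0.10 t37.04 p [491.1  29.3 115.2] a1.571 F [ 0.9 -0.6  6.4] M [-0.   -0.69 -0.06] g0.089 59
0.15 t37.30 p [486.2  29.7 112.6] a1.571 F [ 2.2 -0.5  7.3] M [ 0.01 -0.87 -0.03] g0.092 59
0.20 t37.56 p [479.5  30.2 108.3] a1.571 F [4.  0.8 5.2] M [ 0.01 -0.98 -0.07] g0.087 60
0.25 t37.82 p [473.8  30.7 104.6] a1.571 F [ 3.3 -0.8  5.4] M [-0.02 -1.03 -0.05] g0.087 60
0.30 t38.08 p [467.9  31.2  99.9] a1.571 F [ 3.4 -0.5  0.5] M [ 0.04 -1.29 -0.04] g0.088 61
0.35 t38.33 p [463.   31.6  95.8] a1.571 F [5.5 0.7 0.6] M [ 0.   -1.49 -0.11] g0.091 61
0.40 t38.59 p [458.4  32.   91.1] a1.571 F [ 8.4  0.6 -2.8] M [ 0.08 -1.6  -0.05] g0.088 61
```

Run:
```python
from h import *
move_gripper(.4); s=st("open"); p=s["ee_pos"]
manip.movel([p[0],p[1],150],vel=60); s=st("up"); manip.movel([p[0]-20,p[1],300],vel=150); st()
f=eyes.grab_frame("side")["frame"]; g=eyes.grab_frame("scene")["frame"]
cv2.imwrite("pics/end.png",cv2.resize(np.hstack([g[120:360,140:500],f[120:440,130:510][:240]]),(800,260)))
```

```text
open t38.97 p [455.2  32.1  90.6] a1.571 F [-0.5 -0.3  1.4] M [ 0.03  0.12 -0.05] g0.397 0
up t40.09 p [454.8  32.1 149.6] a1.571 F [0.1 0.  0. ] M [ 0.04 -0.   -0.04] g0.397 0
 t41.25 p [434.6  32.1 298.9] a1.571 F [ 0.4 -0.2 -0. ] M [ 0.01 -0.02 -0.02] g0.399 0
```

View pics/end.png

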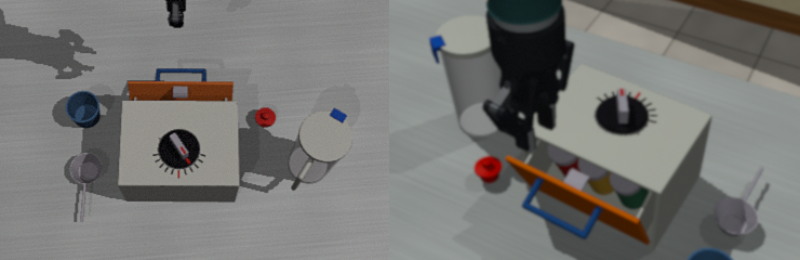

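The bin stands wide open (orange panel tilted, handle at (180,75) in the left view), the dial is down, and the bystanders haven't moved. The arm is clear.

```bash
python3 -c "
from bench import manip
print(manip.close_job())"
```

```text
the job is handed in; nothing more can be done
None
```

The job is handed in, result not shown: dial turned to both marks and pushed home through the gate at about 0.52 rad (bar top felt at 184.0 mm, about 8 mm down), bin pulled about 0.4 rad open and released, bystanders still in place in the last picture; the one doubt is the plate limit, since the dial was about 6 mm down before the resistance clearly gave way (about 13 N measured).

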